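# Hold the bottle clamp open at its mark

### The arm

A 6-joint arm with a two-finger parallel gripper is mounted at the origin on the work surface. World frame = base frame: x ahead of the robot, y to its left, z up, the work surface at z = 0. Lengths are in m, angles in rad, forces in N, time in s.
With the tool pointing down it reaches from about 0.225 to 0.875 m from the base axis. Payload 3.4 kg.
Tool frame: the origin (TCP) lies at the very end of the fingers, on their centre line; the grasp point (between the pads) lies manip.grip_point_offset behind it (manip.grip_point_offset is the distance from the TCP to the grasp point, in m); z points along the fingers, y is the line along which they close (so a half turn about z gives the same grasp; the last joint's range is limited). The gripper opens to 85 mm and grips with 20 to 120 N. Pads are 22 mm wide; open, the fingers measure 114 mm over their backs; the gripper's body (76 mm by 85 mm) begins 54 mm behind the grasp point. The pads swing forward as they close: fully open they stand 13 mm farther back than shut.
Start: joints at [-1.316, 0.276, 1.505, -0, 1.361, -0.121], TCP at [0.211, -0.535, 0.196] pointing down, gripper open.
Joint ranges: [-2.89, 2.89], [-0.75, 2.08], [0.22, 2.7], [-1.18, 4.32], [0.11, 2.71], [-2.7, 2.7]. Speed limits (rad/s): [2.57, 2.57, 3.14, 3.14, 3.14, 3.14].

### API

Orientations are given as a unit quaternion [w, x, y, z].
In Python, from rig import manip gives the robot as it stands.
- The arm moves only by the shell command python3 -m pendant 'ROWS' [FORCE]. ROWS is JSON, a list of rows, each an object of numbers: "jaw": the opening, from -1 (shut) to 1 (fully open); "tx", "ty", "tz": the shift along the world's x, y, z in cm; "ax", "ay", "az": the turn, a rotation vector about the world's x, y, z in degrees. In form: [{"jaw": .., "tx": .., "ty": .., "tz": .., "ax": .., "ay": .., "az": ..}, ...]. A call has 1 to 10 rows; each row is the pose to reach, as a shift and turn from the pose commanded when the call began; what a row does not reach only later rows make up. A row lasts 1/8 s, in which the tool goes at most 62.5 mm and 10.7 degrees, less where a joint would pass 70% of its speed; a pose out of reach is approached as far as the arm can. A call with a gripper value outside its range is refused whole. The fingers move at their own pace and stop on an object; FORCE is the grip in N (left out, the last holds). Time passes only in rows, so rows that repeat a pose let the fingers close. It gives the time, the measured TCP pose, the force, the opening and the grip force at its end, in the units of the state.
- manip.get_state(): the state, without advancing time (a new reading comes with each control period).
- manip.get_image(name): name is "scene" or "top" or "wrist"; returns a dict with "pixels" (420x560x3 uint8, blue, green, red), "depth" (420x560 float32, m along the optical axis (not along the pixel's ray), 0 where there is no reading), "fx", "fy", "cx", "cy" (pixels), "pose" (4x4, takes a point from camera to world coordinates). Camera axes: x right, y down, z forward; pixel columns grow to the right and rows downward; lengths in m; the calibration is good to about 2 mm. A picture is of the moment at which its call begins.
- manip.sign_off(): hands the job in; it is judged then, once.
The state is a dict: "clock": time; "qpos": joint angles; "qd": joint speeds; "effort": joint torques, N m; "position": TCP position; "ee_rot": TCP orientation; "contact_force": force on the tool from outside, world axes, zero at the start; "moment": the same for the moment, N m; "width": finger opening in m; "gripper_force": force on a finger pad.
Only numpy, scipy, OpenCV 4.12 (cv2) and the standard library are available. Lean on these libraries where they do the work, as an engineer would, in place of code of your own. Each camera call takes 0.05 s, during which the arm holds its last target. There are 200 camera calls.

### The job

The spring-loaded bottle clamp is locked shut: free it by turning its lock knob a quarter turn counterclockwise (seen from above) to the stop, leaving it unlocked. Then grip the upright handle on the sliding jaw and pull it out against the spring until the jaw's pointer is level with the white line on the small black rider on the scale rail, keep it there for three seconds, and finish while still holding it there, ready for a bottle to be put in. Do not shift the rider, or knock the bottle, beaker and vial standing around.

Things in the scene. Friction and masses are not known exactly. Their poses are not given: they have to be found in the camera images.
- clamp: Bench bottle clamp, fixed: aluminium plate 300 (x) x 180 (y) x 12 mm with guide rods along x, fixed black V jaw at the +x end, sliding steel carriage (90 x 70 mm, top 46 mm high, its V jaw to 88 mm) in the middle, lock knob on the +y side, scale rail on the -y side. Origin on the bench under the slide's centre line, 15 mm to -y of the plate's middle; z up. The jaw pulls out along -x.
- handle_top (a point): Centre of the top face of the pull handle, 91 mm above the bench. The handle is an upright black paddle on the sliding carriage: 12 mm thick along the clamp's x, 36 mm wide along y, 46 to 91 mm high; at clamp x = +5, y = 0 mm when home. Bare carriage top for 24 mm on its -x side and 33 mm on its +x side: pinch it from above, fingers on these two faces.
- carriage (a joint): How far the sliding jaw is pulled out (m): 0 home, 0.080 at the far stop. A spring pulls it home: about 4.5 N at 0, rising 1 N per 10 mm to about 11 N at 65 mm; let go, it springs back. While locked it moves only a few mm.
- lock_knob (a joint): Angle of the lock knob (rad), growing counterclockwise seen from above; stops at 0 and 1.571. At its start (0 to 0.2) its steel fan-shaped cam blocks a lug on the carriage's side (locked); from 1.1 rad on it is clear. Friction 0.06 N m; it stays where it is left.
- knob_grip (a point): On the knob's vertical axis, 66 mm above the bench, at clamp x = -54, y = +80 mm: where to grip. The grip is a black bar 44 mm long, 13 mm thick, 46 to 76 mm above the bench, on a disc 34 mm across (40 to 46 mm high). The bar lies along the clamp's x at joint value 0 and turns with the knob.
- pointer (a point): Near the tip of the narrow black pointer (4 mm wide) on the -y side of the sliding carriage, 35 mm above the bench; it moves with the carriage. At clamp x = 0, y = -55 mm when the carriage is home, and at clamp x = -(joint carriage).
- mark (a point): White line across the top of the small black rider (14 x 30 mm) on the scale rail, 31 mm above the bench, clamp y = -55 mm, 35 to 65 mm towards -x from the pointer's home. Pointer and mark are level at the same clamp x: joint carriage then equals minus the mark's clamp x. The rider is stiff (15 N) and must stay.
- bottle: Loose capped clear centrifuge bottle, 62 mm across, 115 mm tall, standing on the bench beside the clamp; origin at the centre of its underside, z up. Leave alone.
- beaker: Loose open glass beaker, 66 mm across, 90 mm tall, standing on the bench beside the clamp; origin at the centre of its underside, z up. Leave alone.
- vial: Loose small capped glass vial, 36 mm across, 60 mm tall, standing on the bench beside the clamp; origin at the centre of its underside, z up. Leave alone.

How it is judged:
By the outcome, as a careful person would: the job done as asked, in the order asked, and still so for the second after the job is handed in, while the arm keeps its last pose, push and grip.
It also fails if it takes over 54 s, if anything falls off the work surface, if the arm or the gripper's body presses on something with over 40 N, if the wrist force passes 120 N, or if a joint passes its speed limit or range.

## Working session

There is one attempt and no reset: what is moved stays moved. The work goes in short steps, Python scripts to look and compute and a shell command to move; the robot and the scene stay as the last step left them, time stands still between calls to the robot, and variables do not carry over. Pictures are saved under pics/ and viewed, at most 10 in all, crops included, and the job is handed in when it is done.

```bash
mkdir -p pics; python3 - <<'E'
from rig import manip
import cv2,numpy as np
s=manip.get_state(); print(s, manip.grip_point_offset)
for n in("top","scene"):
    im=manip.get_image(n); np.savez(n+".npz",**im); cv2.imwrite(f"pics/{n}0.png",im["pixels"]); print(n,im["fx"],im["cx"],im["cy"],np.round(im["pose"],3).tolist())
E
```

```text
{'clock': 0.0, 'qpos': array([-1.31598360e+00,  2.76619253e-01,  1.50618550e+00, -2.03772854e-06,
        1.36070330e+00, -1.20990589e-01]), 'qd': array([ 0.00038564, -0.00047351, -0.00031675, -0.00160254,  0.00092791,
        0.00236928]), 'effort': array([-1.19083281e-03, -4.16774690e+01, -2.45804554e+01, -4.86177178e-04,
        1.10527565e-02, -3.27145180e-06]), 'position': array([ 0.21087786, -0.53426678,  0.19500509]), 'ee_rot': array([-9.55486612e-04,  9.82397873e-01,  1.86798025e-01, -6.50267047e-05]), 'contact_force': array([0.60704886, 0.18991652, 0.30262901]), 'moment': array([ 0.03800304, -0.02317546, -0.01507241]), 'gripper_force': 0.0, 'width': 0.08554551689223436} 0.0187
top 426.1420021961802 284.36155161017956 210.11135610630396 [[-0.023, -0.985, 0.172, 0.497], [-0.999, 0.028, 0.026, 0.024], [-0.03, -0.171, -0.985, 0.878], [0.0, 0.0, 0.0, 1.0]]
scene 416.70072489490036 280.6750550850898 216.92510362339695 [[0.635, 0.54, -0.553, 1.067], [0.773, -0.453, 0.445, -0.299], [-0.01, -0.709, -0.705, 0.629], [0.0, 0.0, 0.0, 1.0]]
```

View pics/top0.png

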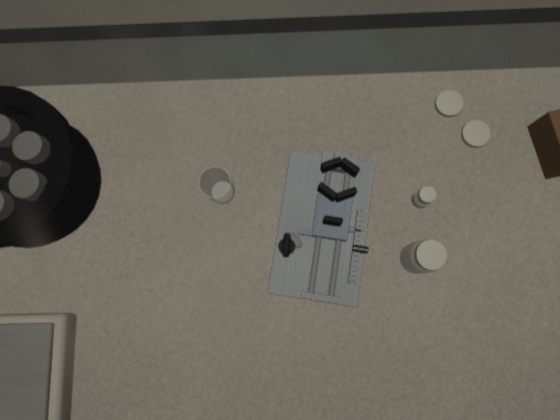

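View pics/scene0.png

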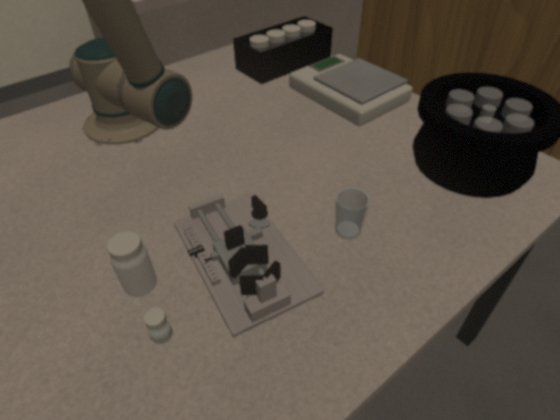

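The top view shows the clamp in the centre: plate corners near (291,152), (376,158), (357,305) and (269,296), handle (333,221), knob (287,244), rider (360,249). The beaker is at (217,185), the bottle at (430,255) and the vial at (426,196). The scene view matches this layout.

```bash
cat > h.py <<'E'
import numpy as np,cv2
def ray(im,u,v,z):
    P=im["pose"];d=P[:3,:3]@np.array([(u-im["cx"])/im["fx"],(v-im["cy"])/im["fy"],1]);return P[:3,3]+d*(z-P[2,3])/d[2]
def crop(px,x,y,w,h,k,name):
    c=cv2.resize(px[y:y+h,x:x+w],None,fx=k,fy=k,interpolation=cv2.INTER_CUBIC)
    cv2.imwrite(name,np.clip(c*1.8,0,255).astype(np.uint8))
E
python3 - <<'E'
from h import *
im=np.load("top.npz"); px=im["pixels"]; crop(px,262,145,120,165,3.6,"pics/c1.png")
g=px.max(2)
hsv=cv2.cvtColor(px,cv2.COLOR_BGR2HSV)
m=(g<45).astype(np.uint8); m[:, :262]=0; m[:,382:]=0; m[:145]=0; m[310:]=0
n,l,st,c=cv2.connectedComponentsWithStats(m)
for i in range(1,n):
    if st[i,4]>8: 
        r=cv2.minAreaRect(np.argwhere(l==i)[:,::-1].astype(np.float32)); print(st[i],c[i].round(2),r)
dz=im["depth"]
for u,v in((333,221),(287,244),(430,255),(426,196),(320,280)): print(u,v,dz[v,u])
E
```

```text
[321 158  38  19 377] [340.   166.05] ((339.743408203125, 165.99087524414062), (37.32408142089844, 15.541085243225098), 9.162346839904785)
[318 183  38  19 332] [335.48 192.92] ((336.0162353515625, 193.09628295898438), (37.48270797729492, 15.622940063476562), 8.880659103393555)
[323 216  19  10 142] [332.   220.58] ((332.06756591796875, 220.59458923339844), (18.08388900756836, 7.726752281188965), 9.462321281433105)
[279 234  15  23 229] [286.15 245.34] ((285.8000183105469, 245.10000610351562), (20.57182502746582, 14.758047103881836), 63.43495178222656)
[353 249  14   4  20] [359.5  250.85] ((359.4360046386719, 250.85198974609375), (13.326967239379883, 1.3416409492492676), 10.304845809936523)
333 221 0.79540974
287 244 0.80340666
430 255 0.7536626
426 196 0.8278689
320 280 0.8536228
```

View pics/c1.png

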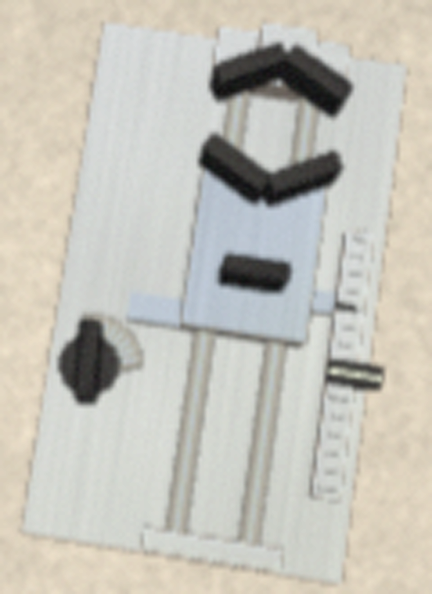

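The enlarged crop shows plate corners (105,22), (405,65), (340,582) and (22,535). The bar is nearly along clamp x at (90,360), the white line on the rider is at about (355,375), and the pointer tip is at about (345,306).

```bash
python3 - <<'E'
from h import *
im=np.load("top.npz")
f=lambda x,y,z:ray(im,262+(x+.5)/3.6-.5,145+(y+.5)/3.6-.5,z)[:2]
C=[(105,22,.012),(405,65,.012),(340,582,.012),(22,535,.012),(254,266,.091),(91,362,.076)]
W=np.array([f(*c) for c in C]); M=np.array([(150,105),(150,-75),(-150,-75),(-150,105),(5,0),(-54,80)])/1e3
a=W.mean(0);b=M.mean(0);U,S,V=np.linalg.svd((M-b).T@(W-a));R=(U@V).T;t=a-R@b
yaw=np.arctan2(R[1,0],R[0,0]);print("yaw",np.degrees(yaw),"t",t);print("res mm",((M@R.T+t-W)*1e3).round(1).tolist())
np.savez("pose.npz",R=R,t=t)
inv=lambda p:((p-t)@R*1e3).round(1)
print("mark",inv(f(355,375,.031)),"pointer",inv(f(345,306,.035)))
for n,p in dict(handle=(.005,0),knob=(-.054,.08)).items(): print(n,R@p+t)
for n,u,v,z in(("bottle",431,255,.115),("vial",427.5,194,.06)): w=ray(im,u,v,z)[:2];print(n,w,inv(w))
w=ray(im,222,192,0)[:2];print("beaker",w,inv(w))
E
```

```text
yaw -10.098867224131142 t [ 0.60955474 -0.04464786]
res mm [[1.0, 2.1], [1.1, -1.7], [-2.2, -1.7], [0.2, 1.1], [-1.1, -1.6], [1.0, 1.7]]
mark [-36.2 -64.5] pointer [  0.3 -53.9]
handle [ 0.61447727 -0.0455246 ]
knob [0.57041916 0.04358142]
bottle [ 0.54201823 -0.2131085 ] [ -37.  -177.7]
vial [ 0.66328161 -0.23307311] [  85.9 -176.1]
beaker [0.69243521 0.17825878] [ 42.5 234. ]
```

```bash
python3 -m pendant '[{"jaw":0.1,"tx":1,"ty":2,"az":-3},{"jaw":0.1,"tx":4,"ty":6,"az":-6},{"jaw":0.1,"tx":7,"ty":11,"az":-10},{"jaw":0.1,"tx":10,"ty":16,"az":-14},{"jaw":0.1,"tx":13,"ty":21,"az":-18},{"jaw":0.1,"tx":16,"ty":26,"az":-22},{"jaw":0.1,"tx":19,"ty":31,"az":-26},{"jaw":0.1,"tx":22,"ty":36,"az":-30},{"jaw":0.1,"tx":25,"ty":41,"az":-31.6},{"jaw":0.1,"tx":28,"ty":46,"az":-31.6}]' 30 && python3 -m pendant '[{"jaw":0.1,"tx":3,"ty":4.8},{"jaw":0.1,"tx":5.5,"ty":8.5},{"jaw":0.1,"tx":7.4,"ty":11.2},{"jaw":0.1,"tx":7.9,"ty":11.8},{"jaw":0.1,"tx":7.9,"ty":11.8},{"jaw":0.1,"tx":7.9,"ty":11.8},{"jaw":0.1,"tx":7.9,"ty":11.8}]'
python3 - <<'E'
from rig import manip
from h import *
im=manip.get_image("wrist");np.savez("w1.npz",**im);cv2.imwrite("pics/w1.png",im["pixels"]);print(im["fx"],im["pose"].round(3).tolist());s=manip.get_state();print(s["position"],s["ee_rot"],s["qpos"])
E
```

```text
346.7701633945048 [[0.368, -0.888, -0.275, 0.282], [-0.93, -0.352, -0.107, -0.507], [-0.002, 0.295, -0.956, 0.373], [0.0, 0.0, 0.0, 1.0]]
[ 0.21092636 -0.53444024  0.19524226] [-6.88269475e-04  9.82398748e-01  1.86794608e-01 -3.62054591e-05] [-1.31599324e+00  2.76435191e-01  1.50585359e+00  2.02241500e-05
  1.36068218e+00 -1.20997849e-01]invalid input at $[0]: expected keys jaw, tx, ty, tz, ax, ay, az
```

View pics/w1.png

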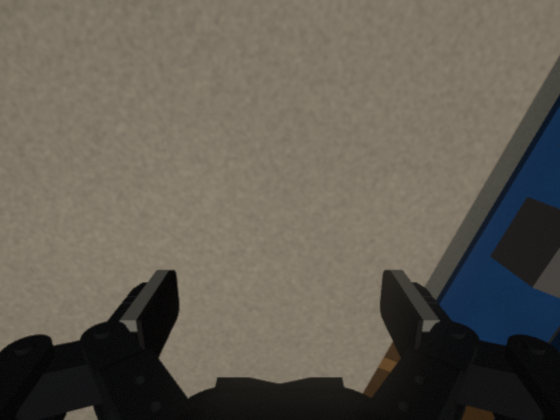

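The wrist view shows only bench and the open fingers, because the move was refused: every row needs all the keys.

```bash
python3 -m pendant '[{"jaw":0.1,"tx":1,"ty":2,"tz":0,"ax":0,"ay":0,"az":-3},{"jaw":0.1,"tx":4,"ty":6,"tz":0,"ax":0,"ay":0,"az":-6},{"jaw":0.1,"tx":7,"ty":11,"tz":0,"ax":0,"ay":0,"az":-10},{"jaw":0.1,"tx":10,"ty":16,"tz":0,"ax":0,"ay":0,"az":-14},{"jaw":0.1,"tx":13,"ty":21,"tz":0,"ax":0,"ay":0,"az":-18},{"jaw":0.1,"tx":16,"ty":26,"tz":0,"ax":0,"ay":0,"az":-22},{"jaw":0.1,"tx":19,"ty":31,"tz":0,"ax":0,"ay":0,"az":-26},{"jaw":0.1,"tx":22,"ty":36,"tz":0,"ax":0,"ay":0,"az":-30},{"jaw":0.1,"tx":25,"ty":41,"tz":0,"ax":0,"ay":0,"az":-31.6},{"jaw":0.1,"tx":28,"ty":46,"tz":0,"ax":0,"ay":0,"az":-31.6}]' 30 && python3 -m pendant '[{"jaw":0.1,"tx":3,"ty":4.8,"tz":0,"ax":0,"ay":0,"az":0},{"jaw":0.1,"tx":5.5,"ty":8.5,"tz":0,"ax":0,"ay":0,"az":0},{"jaw":0.1,"tx":7.4,"ty":11.2,"tz":0,"ax":0,"ay":0,"az":0},{"jaw":0.1,"tx":7.9,"ty":11.8,"tz":0,"ax":0,"ay":0,"az":0},{"jaw":0.1,"tx":7.9,"ty":11.8,"tz":0,"ax":0,"ay":0,"az":0},{"jaw":0.1,"tx":7.9,"ty":11.8,"tz":0,"ax":0,"ay":0,"az":0}]'
python3 - <<'E'
from rig import manip
from h import *
im=manip.get_image("wrist");np.savez("w2.npz",**im);cv2.imwrite("pics/w2.png",np.clip(im["pixels"]*1.8,0,255).astype(np.uint8));print(im["pose"].round(3).tolist());s=manip.get_state();print(s["position"],s["ee_rot"],s["qpos"])
E
```

```text
clock: 1.4
position: [0.4917, -0.0732, 0.1959]
ee_rot: [0.0, 0.996, -0.088, 0.0]
contact_force: [1.2, -0.6, 0.1]
width: 0.0473
gripper_force: 0.0
clock: 2.15
position: [0.5693, 0.042, 0.1959]
ee_rot: [0.0, 0.996, -0.088, -0.0]
contact_force: [-0.3, 0.2, -0.8]
width: 0.0472
gripper_force: 0.0
[[-0.175, -0.941, -0.291, 0.645], [-0.985, 0.167, 0.051, 0.029], [0.001, 0.296, -0.955, 0.374], [0.0, 0.0, 0.0, 1.0]]
[0.56930474 0.04197417 0.19599473] [ 2.77558478e-04  9.96083074e-01 -8.84215338e-02 -2.53568413e-04] [-4.79019949e-02  2.69970896e-01  1.51318401e+00 -5.46266966e-04
  1.35896705e+00  1.70008366e+00]
```

View pics/w2.png

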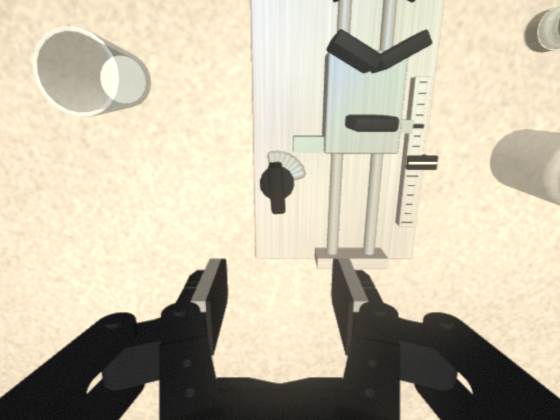

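The brightened wrist view shows the whole clamp from above: knob (277,180), handle top about (372,122), pointer (418,126) and rider with its white line (422,162).

```bash
python3 - <<'E'
from h import *
im=np.load("w2.npz"); px=im["pixels"]; crop(px,250,100,200,130,4,"pics/c2.png")
E
```

```text
(no output)
```

View pics/c2.png

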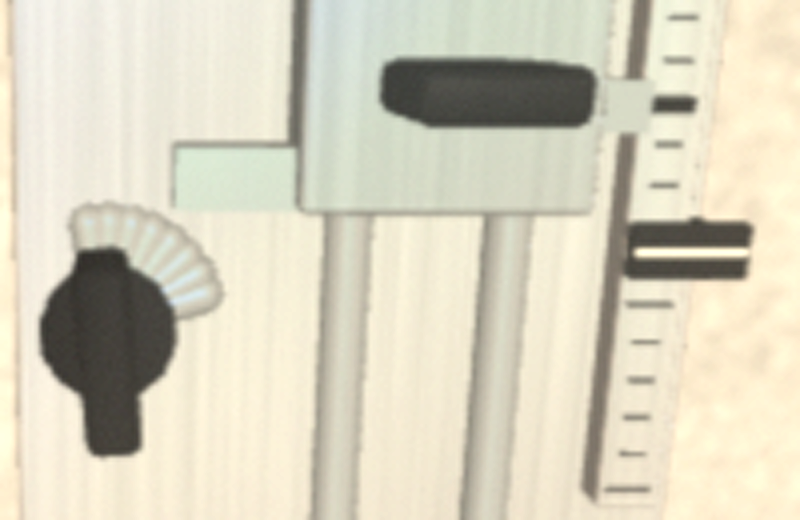

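The crop shows the bar's top face centred at about (110,360), tilted slightly CCW. It also shows the handle top (510,96), the white line (692,252) and the pointer tip (675,103).

```bash
python3 - <<'E'
from h import *
im=np.load("w2.npz"); P=np.load("pose.npz");R,t=P["R"],P["t"]
f=lambda x,y,z:ray(im,250+(x+.5)/4-.5,100+(y+.5)/4-.5,z)[:2]
inv=lambda p:((p-t)@R*1e3).round(1)
for n,x,y,z in(("bar",110,360,.076),("handle",510,96,.091),("mark",692,252,.031),("ptr",675,103,.035),("carr-x edge L",304,212,.046),("carr -x edge R",592,214,.046)):
  w=f(x,y,z);print(n,w.round(4),inv(w))
an=lambda a,b,z:np.degrees(np.arctan2(*(f(*b,z)-f(*a,z))[::-1]))
print("barang",an((115,455),(101,262),.076),"line",an((750,254),(635,250),.031)-90,"railright",an((655,505),(725,0),.023),"plate edge",an((20,520),(12,0),.012), "carr",an((592,214),(304,212),.046)-90)
E
```

```text
bar [0.5715 0.0436] [-52.9  80.2]
handle [ 0.6144 -0.0448] [4.8 0.7]
mark [ 0.5624 -0.1016] [-36.4 -64.3]
ptr [ 0.6   -0.098] [ -0.1 -54.2]
carr-x edge L [ 0.5915 -0.0063] [-24.5  34.6]
carr -x edge R [ 0.5792 -0.0731] [-24.9 -33.3]
barang -6.144359661650822 line -12.0544141005834 railright -10.966315234873605 plate edge -10.42597790370734 carr -10.455877980412225
```

```bash
python3 -m pendant '[{"jaw":0.1,"tx":0.1,"ty":0.1,"tz":-2,"ax":0,"ay":0,"az":3},{"jaw":0.1,"tx":0.15,"ty":0.15,"tz":-5,"ax":0,"ay":0,"az":3},{"jaw":0.1,"tx":0.15,"ty":0.15,"tz":-8,"ax":0,"ay":0,"az":3},{"jaw":0.1,"tx":0.15,"ty":0.15,"tz":-10,"ax":0,"ay":0,"az":3},{"jaw":0.1,"tx":0.15,"ty":0.15,"tz":-12,"ax":0,"ay":0,"az":3},{"jaw":0.1,"tx":0.15,"ty":0.15,"tz":-13.5,"ax":0,"ay":0,"az":3},{"jaw":0.1,"tx":0.15,"ty":0.15,"tz":-14.5,"ax":0,"ay":0,"az":3},{"jaw":0.1,"tx":0.15,"ty":0.15,"tz":-14.5,"ax":0,"ay":0,"az":3},{"jaw":0.1,"tx":0.15,"ty":0.15,"tz":-14.5,"ax":0,"ay":0,"az":3}]' && python3 -m pendant '[{"jaw":-1,"tx":0,"ty":0,"tz":0,"ax":0,"ay":0,"az":0},{"jaw":-1,"tx":0,"ty":0,"tz":0,"ax":0,"ay":0,"az":0},{"jaw":-1,"tx":0,"ty":0,"tz":0,"ax":0,"ay":0,"az":0},{"jaw":-1,"tx":0,"ty":0,"tz":0,"ax":0,"ay":0,"az":0},{"jaw":-1,"tx":0,"ty":0,"tz":0,"ax":0,"ay":0,"az":0}]' 25
```

```text
clock: 3.32
position: [0.5721, 0.0445, 0.0515]
ee_rot: [0.0, 0.998, -0.062, 0.001]
contact_force: [0.4, 0.2, 0.8]
width: 0.047
gripper_force: 0.0
clock: 3.95
position: [0.5715, 0.0446, 0.0509]
ee_rot: [0.0, 0.998, -0.062, 0.0]
contact_force: [-0.2, -0.2, -0.5]
width: 0.0
gripper_force: 0.0
```

```bash
python3 - <<'E'
from rig import manip
from h import *
s=manip.get_state();print(s["width"],s["gripper_force"],s["contact_force"],s["moment"])
a=manip.get_image("wrist")["pixels"];b=manip.get_image("scene")["pixels"][170:320,170:330]
b=cv2.resize(b,(420,394));b=cv2.copyMakeBorder(b,0,26,0,0,0)
a=a[:,90:470]
cv2.imwrite("pics/k1.png",np.clip(np.hstack([a,b])*1.8,0,255).astype(np.uint8))
E
```

```text
4.2810869663143025e-05 0.0 [-0.16884976 -0.24606871 -0.46239412] [ 0.02055969 -0.02475127 -0.03477262]
```

View pics/k1.png

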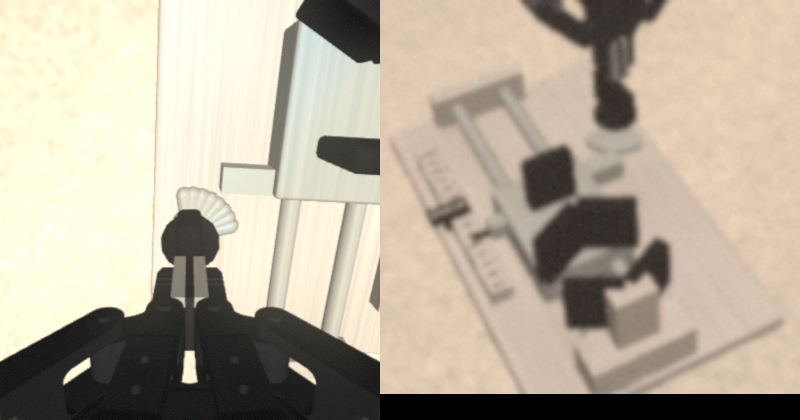

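The wrist view shows the fingers shut, with tips at about (191,257) in the crop and the knob disc centred at about (190,238). The bar does not seem to be between the pads, so I'll check the heights with depth.

```bash
python3 - <<'E'
from rig import manip
from h import *
s=manip.get_state();im=manip.get_image("wrist");np.savez("w3.npz",**im);P=im["pose"];print(P[:3,3],s["position"],s["qpos"])
P0=np.load("pose.npz");R,t=P0["R"],P0["t"]
def pt(u,v):
    d=im["depth"][v,u];p=P[:3,:3]@np.array([(u-im["cx"])/im["fx"]*d,(v-im["cy"])/im["fy"]*d,d])+P[:3,3];return p.round(4),((p[:2]-t)@R*1e3).round(1)
for n,u,v in(("bar tip",280,216),("bar",280,230),("bar",280,240),("bar",280,250),("disc L",256,240),("finger tip",270,265),("finger",290,265),("gap",280,280),("gap",280,310),("finger",270,290),("carr",420,100),("plate",270,100),("bench",120,100),("handle",440,150)): print(n,u,v,*pt(u,v))
E
```

```text
[0.64744439 0.03548562 0.22897893] [0.57150379 0.04459537 0.05088842] [-4.34261214e-02  3.89531909e-01  1.72196297e+00 -1.05820313e-04
  1.03020480e+00  1.65075954e+00]
bar tip 280 216 [0.5924 0.0418 0.062 ] [-32.1  82.1]
bar 280 230 [0.5896 0.0422 0.0746] [-34.9  82. ]
bar 280 240 [0.5849 0.0428 0.0755] [-39.6  81.7]
bar 280 250 [0.58   0.0434 0.0762] [-44.5  81.5]
disc L 256 240 [0.5743 0.0578 0.0455] [-52.7  94.6]
finger tip 270 265 [0.5841 0.047  0.0995] [-41.1  85.8]
finger 290 265 [0.583  0.0389 0.0993] [-40.8  77.6]
gap 280 280 [0.5838 0.043  0.1123] [-40.8  81.7]
gap 280 310 [0.5779 0.0437 0.123 ] [-46.7  81.4]
finger 270 290 [0.5842 0.0465 0.1196] [-40.9  85.3]
carr 420 100 [ 0.6396 -0.0349  0.0461] [27.9 14.8]
plate 270 100 [0.649  0.0408 0.0119] [23.9 91.1]
bench 120 100 [6.606e-01 1.349e-01 1.000e-04] [ 18.8 185.7]
handle 440 150 [ 0.6208 -0.0271  0.0872] [ 8.  19.2]
```

```bash
python3 - <<'E'
from rig import manip
from h import *
im=manip.get_image("scene");P=im["pose"]
def prj(p):
    q=P[:3,:3].T@(np.array(p)-P[:3,3]);return (im["fx"]*q[0]/q[2]+im["cx"]).round(1),(im["fy"]*q[1]/q[2]+im["cy"]).round(1),q[2].round(3)
for z in(.046,.051,.076,.08,.09,.1,.11,.12): print(z,prj((.5715,.0446,z)))
D=im["depth"]
for v in range(186,226,3): 
  u=258;d=D[v,u];print(v,d.round(3),(P[:3,:3]@[(u-im["cx"])/im["fx"]*d,(v-im["cy"])/im["fy"]*d,d]+P[:3,3]).round(3))
crop(im["pixels"],215,150,90,80,6,"pics/k2.png")
E
```

```text
0.046 (np.float64(259.5), np.float64(212.0), np.float64(0.837))
0.051 (np.float64(259.4), np.float64(210.2), np.float64(0.834))
0.076 (np.float64(258.8), np.float64(201.0), np.float64(0.816))
0.08 (np.float64(258.7), np.float64(199.5), np.float64(0.813))
0.09 (np.float64(258.5), np.float64(195.7), np.float64(0.806))
0.1 (np.float64(258.2), np.float64(191.8), np.float64(0.799))
0.11 (np.float64(257.9), np.float64(187.9), np.float64(0.792))
0.12 (np.float64(257.7), np.float64(183.8), np.float64(0.785))
186 0.771 [0.583 0.037 0.126]
189 0.776 [0.583 0.037 0.119]
192 0.786 [0.579 0.039 0.108]
195 0.788 [0.581 0.037 0.103]
198 0.795 [0.58  0.037 0.095]
201 0.818 [0.569 0.044 0.075]
204 0.81 [0.577 0.038 0.076]
207 0.817 [0.576 0.038 0.067]
210 0.824 [0.575 0.039 0.058]
213 0.829 [0.576 0.038 0.051]
216 0.827 [0.58  0.034 0.048]
219 0.838 [0.577 0.036 0.036]
222 0.832 [0.584 0.031 0.036]
225 0.829 [0.588 0.027 0.033]
```

View pics/k2.png

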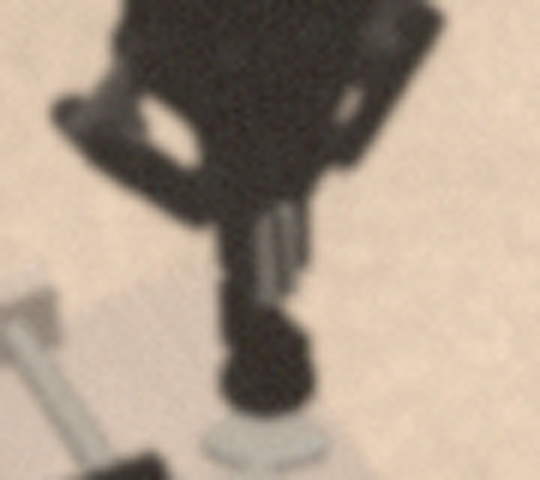

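The crop confirms the closed fingertips end at a height of about 0.08–0.09 m, above the bar top. The real tips are therefore 30–40 mm short of the reported TCP. I'll open, go 30 mm lower and close again; that stays clear of the disc under either estimate.

```bash
python3 -m pendant '[{"jaw":0.1,"tx":0,"ty":0,"tz":0,"ax":0,"ay":0,"az":0},{"jaw":0.1,"tx":0,"ty":0,"tz":0,"ax":0,"ay":0,"az":0},{"jaw":0.1,"tx":0,"ty":0,"tz":0,"ax":0,"ay":0,"az":0},{"jaw":0.1,"tx":0,"ty":-0.1,"tz":-1,"ax":0,"ay":0,"az":0},{"jaw":0.1,"tx":0,"ty":-0.1,"tz":-2,"ax":0,"ay":0,"az":0},{"jaw":0.1,"tx":0,"ty":-0.1,"tz":-3,"ax":0,"ay":0,"az":0},{"jaw":0.1,"tx":0,"ty":-0.1,"tz":-3,"ax":0,"ay":0,"az":0}]' && python3 -m pendant '[{"jaw":-1,"tx":0,"ty":0,"tz":0,"ax":0,"ay":0,"az":0},{"jaw":-1,"tx":0,"ty":0,"tz":0,"ax":0,"ay":0,"az":0},{"jaw":-1,"tx":0,"ty":0,"tz":0,"ax":0,"ay":0,"az":0},{"jaw":-1,"tx":0,"ty":0,"tz":0,"ax":0,"ay":0,"az":0},{"jaw":-1,"tx":0,"ty":0,"tz":0,"ax":0,"ay":0,"az":0}]' 25
```

```text
clock: 5.03
position: [0.5704, 0.0436, 0.0195]
ee_rot: [0.0, 0.998, -0.062, -0.001]
contact_force: [-0.6, 0.6, -0.1]
width: 0.0471
gripper_force: 0.0
clock: 5.65
position: [0.5721, 0.044, 0.0214]
ee_rot: [-0.0, 0.998, -0.062, 0.001]
contact_force: [0.6, 2.9, 2.9]
width: 0.0125
gripper_force: 27.8
```

```bash
python3 -m pendant '[{"jaw":-1,"tx":0,"ty":0,"tz":0,"ax":0,"ay":0,"az":6},{"jaw":-1,"tx":0,"ty":0,"tz":0,"ax":0,"ay":0,"az":13},{"jaw":-1,"tx":0,"ty":0,"tz":0,"ax":0,"ay":0,"az":20},{"jaw":-1,"tx":0,"ty":0,"tz":0,"ax":0,"ay":0,"az":27},{"jaw":-1,"tx":0,"ty":0,"tz":0,"ax":0,"ay":0,"az":34},{"jaw":-1,"tx":0,"ty":0,"tz":0,"ax":0,"ay":0,"az":40},{"jaw":-1,"tx":0,"ty":0,"tz":0,"ax":0,"ay":0,"az":40}]' && python3 -c "
from rig import manip;s=manip.get_state();print(s['moment'],s['contact_force'])"
```

```text
clock: 6.52
position: [0.5717, 0.0458, 0.0214]
ee_rot: [-0.002, 0.959, 0.283, 0.001]
contact_force: [-0.4, 7.5, 2.2]
width: 0.0122
gripper_force: 28.0
[ 1.29118791 -0.04547767  0.00998416] [-0.35162003  7.53104327  2.18536041]
```

```bash
python3 -m pendant '[{"jaw":-1,"tx":0,"ty":0.1,"tz":0,"ax":0,"ay":0,"az":5},{"jaw":-1,"tx":0,"ty":0.15,"tz":0,"ax":0,"ay":0,"az":12},{"jaw":-1,"tx":0,"ty":0.15,"tz":0,"ax":0,"ay":0,"az":19},{"jaw":-1,"tx":0,"ty":0.15,"tz":0,"ax":0,"ay":0,"az":26},{"jaw":-1,"tx":0,"ty":0.15,"tz":0,"ax":0,"ay":0,"az":33},{"jaw":-1,"tx":0,"ty":0.15,"tz":0,"ax":0,"ay":0,"az":40},{"jaw":-1,"tx":0,"ty":0.15,"tz":0,"ax":0,"ay":0,"az":44},{"jaw":-1,"tx":0,"ty":0.15,"tz":0,"ax":0,"ay":0,"az":46},{"jaw":-1,"tx":0,"ty":0.15,"tz":0,"ax":0,"ay":0,"az":46}]' && python3 -c "
from rig import manip;s=manip.get_state();print(s['moment'],s['contact_force'],s['qpos'])"
```

```text
clock: 7.65
position: [0.5698, 0.0471, 0.0213]
ee_rot: [-0.002, 0.772, 0.635, 0.0]
contact_force: [-3.9, 6.6, 5.4]
width: 0.012
gripper_force: 28.3
[1.18813396 0.45125784 0.05656945] [-3.85156638  6.64526667  5.43549499] [-0.04137517  0.42125202  1.75784566  0.00384115  0.96530377  0.1503401 ]
```

```bash
python3 -m pendant '[{"jaw":-1,"tx":0,"ty":0.1,"tz":0,"ax":0,"ay":0,"az":2},{"jaw":-1,"tx":0,"ty":0.1,"tz":0,"ax":0,"ay":0,"az":4},{"jaw":-1,"tx":0,"ty":0.1,"tz":0,"ax":0,"ay":0,"az":4},{"jaw":-1,"tx":0,"ty":0.1,"tz":0,"ax":0,"ay":0,"az":4}]' && python3 -c "
from rig import manip;s=manip.get_state();print(s['moment'],s['contact_force'],s['qpos'])"
```

```text
clock: 8.15
position: [0.5698, 0.0473, 0.0214]
ee_rot: [-0.002, 0.751, 0.661, -0.0]
contact_force: [-3.8, 4.7, 5.8]
width: 0.0126
gripper_force: 36.8
[ 0.71334508  0.52986027 -0.94128037] [-3.8349064   4.71139147  5.79102572] [-0.04060847  0.42124977  1.75772122  0.00310132  0.96558678  0.08505851]
```

```bash
python3 -m pendant '[{"jaw":-0.3,"tx":0,"ty":0,"tz":0,"ax":0,"ay":0,"az":0},{"jaw":-0.3,"tx":0,"ty":0,"tz":0,"ax":0,"ay":0,"az":0},{"jaw":-0.3,"tx":0,"ty":0,"tz":0,"ax":0,"ay":0,"az":0},{"jaw":-0.3,"tx":0,"ty":0,"tz":2,"ax":0,"ay":0,"az":0},{"jaw":-0.3,"tx":0,"ty":0,"tz":5,"ax":0,"ay":0,"az":0},{"jaw":-0.3,"tx":0,"ty":0,"tz":8,"ax":0,"ay":0,"az":-1},{"jaw":-0.3,"tx":1.4,"ty":-3,"tz":9,"ax":0,"ay":0,"az":-3},{"jaw":-0.3,"tx":3,"ty":-6.5,"tz":9,"ax":0,"ay":0,"az":-3},{"jaw":-0.3,"tx":4.4,"ty":-9.1,"tz":9,"ax":0,"ay":0,"az":-3},{"jaw":-0.3,"tx":4.4,"ty":-9.1,"tz":9,"ax":0,"ay":0,"az":-3}]'  && python3 -m pendant '[{"jaw":-0.3,"tx":0,"ty":0,"tz":0,"ax":0,"ay":0,"az":0},{"jaw":-0.3,"tx":0,"ty":0,"tz":0,"ax":0,"ay":0,"az":0}]'
python3 - <<'E'
from rig import manip
from h import *
im=manip.get_image("wrist");np.savez("w4.npz",**im);tp=manip.get_image("top");np.savez("t4.npz",**tp)
a=np.clip(im["pixels"]*1.8,0,255).astype(np.uint8)[:,140:480]
b=np.clip(cv2.resize(tp["pixels"][180:290,262:382],(458,420))*1.8,0,255).astype(np.uint8)
cv2.imwrite("pics/h1.png",np.hstack([a,b]));s=manip.get_state();print(s["position"],s["ee_rot"])
E
```

```text
clock: 9.4
position: [0.6164, -0.047, 0.1106]
ee_rot: [0.0, 0.767, 0.641, -0.0]
contact_force: [-1.0, 1.2, -0.5]
width: 0.0297
gripper_force: 0.0
clock: 9.65
position: [0.6148, -0.0439, 0.1108]
ee_rot: [-0.0, 0.766, 0.643, -0.0]
contact_force: [-0.3, 0.5, -0.0]
width: 0.0298
gripper_force: 0.0
[ 0.61509707 -0.04396065  0.1110163 ] [-1.02403212e-04  7.66060896e-01  6.42767994e-01 -5.17105435e-06]
```

View pics/h1.png

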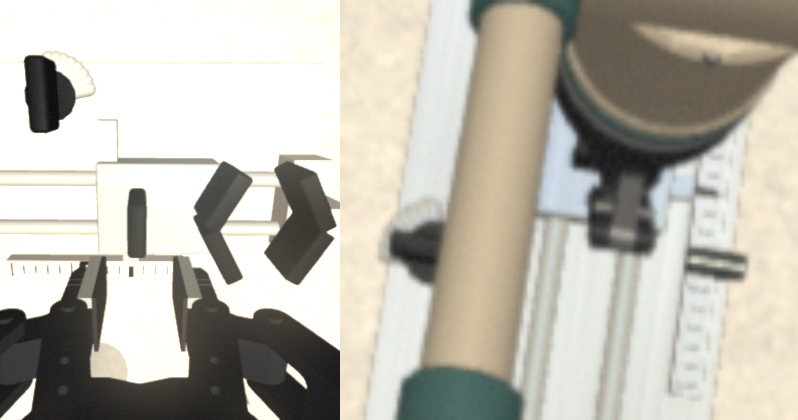

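The knob bar now lies across the clamp and the fan has swung clear of the lug. The handle is centred near (137,222) in the crop, between the finger lines.

```bash
python3 - <<'E'
from h import *
im=np.load("w4.npz");px=im["pixels"];P0=np.load("pose.npz");R,t=P0["R"],P0["t"]
D=im["depth"];v,u=np.mgrid[0:420,0:560];P=im["pose"]
X=np.stack([(u-im["cx"])/im["fx"]*D,(v-im["cy"])/im["fy"]*D,D],-1)@P[:3,:3].T+P[:3,3]
for n,us,vs,zl,zh in(("handle",slice(250,300),slice(175,260),.088,.094),("bar",slice(155,210),slice(45,140),.073,.079)):
    q=X[vs,us].reshape(-1,3);q=q[(q[:,2]>zl)&(q[:,2]<zh)];r=cv2.minAreaRect((q[:,:2]*1e3).astype(np.float32));print(n,len(q),r,((np.array(r[0])/1e3-t)@R*1e3).round(1))
E
```

```text
handle 1005 ((614.4707641601562, -43.983333587646484), (35.41700744628906, 11.600712776184082), 80.48563385009766) [4.7 1.5]
bar 1656 ((570.676513671875, 44.660247802734375), (43.19430923461914, 13.140896797180176), 79.66603088378906) [-53.9  81.1]
```

```bash
python3 -m pendant '[{"jaw":-0.3,"tx":0,"ty":0,"tz":-2,"ax":0,"ay":0,"az":0},{"jaw":-0.3,"tx":0,"ty":0,"tz":-4,"ax":0,"ay":0,"az":0},{"jaw":-0.3,"tx":0,"ty":0,"tz":-6,"ax":0,"ay":0,"az":0},{"jaw":-0.3,"tx":0,"ty":0,"tz":-7.5,"ax":0,"ay":0,"az":0},{"jaw":-0.3,"tx":0,"ty":0,"tz":-8.5,"ax":0,"ay":0,"az":0},{"jaw":-0.3,"tx":0,"ty":0,"tz":-8.5,"ax":0,"ay":0,"az":0},{"jaw":-0.3,"tx":0,"ty":0,"tz":-8.5,"ax":0,"ay":0,"az":0}]' && python3 -m pendant '[{"jaw":-1,"tx":0,"ty":0,"tz":0,"ax":0,"ay":0,"az":0},{"jaw":-1,"tx":0,"ty":0,"tz":0,"ax":0,"ay":0,"az":0},{"jaw":-1,"tx":0,"ty":0,"tz":0,"ax":0,"ay":0,"az":0},{"jaw":-1,"tx":0,"ty":0,"tz":0,"ax":0,"ay":0,"az":0},{"jaw":-1,"tx":0,"ty":0,"tz":0,"ax":0,"ay":0,"az":0}]' 60
```

```text
clock: 10.62
position: [0.6161, -0.045, 0.0265]
ee_rot: [0.001, 0.766, 0.642, 0.0]
contact_force: [1.3, -0.0, -0.1]
width: 0.0297
gripper_force: 0.0
clock: 11.25
position: [0.6129, -0.0444, 0.0268]
ee_rot: [-0.002, 0.767, 0.642, -0.001]
contact_force: [-6.2, 1.0, 5.7]
width: 0.0112
gripper_force: 59.9
```

```bash
python3 -m pendant '[{"jaw":-1,"tx":-0.4,"ty":0.07,"tz":0,"ax":0,"ay":0,"az":0},{"jaw":-1,"tx":-0.9,"ty":0.16,"tz":0,"ax":0,"ay":0,"az":0},{"jaw":-1,"tx":-1.5,"ty":0.27,"tz":0,"ax":0,"ay":0,"az":0},{"jaw":-1,"tx":-2.1,"ty":0.38,"tz":0,"ax":0,"ay":0,"az":0},{"jaw":-1,"tx":-2.7,"ty":0.49,"tz":0,"ax":0,"ay":0,"az":0},{"jaw":-1,"tx":-3.2,"ty":0.58,"tz":0,"ax":0,"ay":0,"az":0},{"jaw":-1,"tx":-3.4,"ty":0.62,"tz":0,"ax":0,"ay":0,"az":0},{"jaw":-1,"tx":-3.4,"ty":0.62,"tz":0,"ax":0,"ay":0,"az":0},{"jaw":-1,"tx":-3.4,"ty":0.62,"tz":0,"ax":0,"ay":0,"az":0}]'
python3 - <<'E'
from rig import manip
from h import *
L=[]
for n in("top","scene","wrist"):
    im=manip.get_image(n);np.savez(n+"5.npz",**im);p=im["pixels"]
    c={"top":p[225:275,335:385],"scene":p[225:275,175:225],"wrist":p[190:340,200:350]}[n]
    L.append(np.clip(cv2.resize(c,(265,265),interpolation=cv2.INTER_CUBIC)*1.6,0,255).astype(np.uint8))
cv2.imwrite("pics/p1.png",np.hstack(L))
E
```

```text
clock: 12.38
position: [0.5852, -0.0394, 0.0269]
ee_rot: [0.003, 0.767, 0.642, 0.002]
contact_force: [6.8, -1.2, -2.3]
width: 0.0111
gripper_force: 59.1
```

View pics/p1.png

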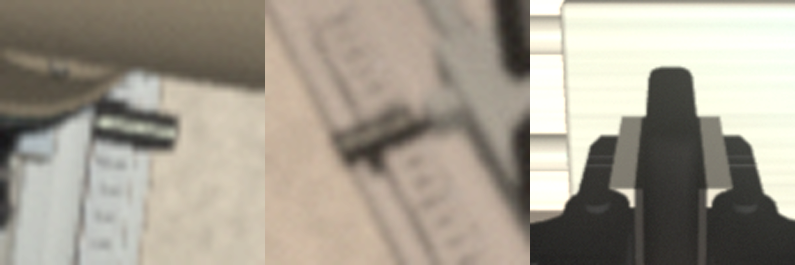

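The last picture shows the rider still in place (line at about (137,127) in the top panel) and the pulled carriage just next to it. From here I measure numerically: carriage edge displacement, home versus now, against the mark-to-pointer distance.

```bash
cat > m.py <<'E'
from h import *
P0=np.load("pose.npz");R,t=P0["R"],P0["t"]
def edge(im,zl=.043,zh=.049):
    D=im["depth"];v,u=np.mgrid[0:420,0:560];P=im["pose"]
    X=np.stack([(u-im["cx"])/im["fx"]*D,(v-im["cy"])/im["fy"]*D,D],-1)@P[:3,:3].T+P[:3,3]
    ok=(D>0)&(X[...,2]>zl)&(X[...,2]<zh)
    c=(X[...,:2]-t)@R*1e3
    out=[]
    for y in range(20,34,2):
        s=ok&(abs(c[...,1]-y)<1)&(c[...,0]>-110)&(c[...,0]<60)
        if s.sum()>10: out.append(np.sort(c[...,0][s])[:3].mean())
    return np.round(out,1),np.median(out).round(2)
E
python3 - <<'E'
from m import *
for n in("w2","w4","wrist5"): print(n,*edge(np.load(n+".npz")))
im=np.load("w2.npz");g=im["pixels"].max(2).astype(float)
# white line: columns along rider; pointer: dark
for u in range(410,437,3):
    col=g[155:170,u];k=4+np.argmax(col[4:11]);w=np.clip(col[k-2:k+3]-col[k-2:k+3].min(),0,None);v=155+k-2+(w*np.arange(5)).sum()/w.sum()
    print("line",u,v.round(2),((ray(im,u,v,.031)[:2]-t)@R*1e3).round(1))
for u in(415,417,419,421):
    col=g[118:134,u];w=np.clip(col.max()*.6-col,0,None);v=118+(w*np.arange(16)).sum()/max(w.sum(),1)
    print("ptr",u,v.round(2),((ray(im,u,v,.035)[:2]-t)@R*1e3).round(1))
E
```

```text
w2 [-24.6 -24.7 -24.5 -24.7 -24.7 -24.7 -25.1] -24.66
w4 [-24.8 -24.9 -24.8 -24.5 -24.6 -24.3 -24.4] -24.64
wrist5 [-53.1 -53.3 -53.6 -53.3 -53.4 -53.1 -53.3] -53.32
line 410 162.68 [-36.5 -51.7]
line 413 162.68 [-36.5 -54.7]
line 416 162.69 [-36.5 -57.7]
line 419 162.68 [-36.5 -60.7]
line 422 162.68 [-36.5 -63.7]
line 425 162.68 [-36.5 -66.7]
line 428 162.67 [-36.5 -69.7]
line 431 162.68 [-36.5 -72.6]
line 434 162.68 [-36.5 -75.6]
ptr 415 125.7 [ -0.4 -51. ]
ptr 417 125.7 [ -0.4 -52.9]
ptr 419 125.68 [ -0.4 -54.8]
ptr 421 125.71 [ -0.4 -56.7]
```

```bash
python3 -m pendant '[{"jaw":-1,"tx":-0.3,"ty":0.05,"tz":0,"ax":0,"ay":0,"az":0},{"jaw":-1,"tx":-0.6,"ty":0.11,"tz":0,"ax":0,"ay":0,"az":0},{"jaw":-1,"tx":-0.74,"ty":0.13,"tz":0,"ax":0,"ay":0,"az":0},{"jaw":-1,"tx":-0.74,"ty":0.13,"tz":0,"ax":0,"ay":0,"az":0},{"jaw":-1,"tx":-0.74,"ty":0.13,"tz":0,"ax":0,"ay":0,"az":0}]'
python3 - <<'E'
from rig import manip
from m import *
print(edge(manip.get_image("wrist")));print(manip.get_state()["contact_force"])
E
```

```text
clock: 13.15
position: [0.5783, -0.0382, 0.0269]
ee_rot: [0.003, 0.767, 0.642, 0.003]
contact_force: [7.1, -0.9, -2.8]
width: 0.0114
gripper_force: 59.0
(array([-60.2, -60.5, -60.6, -60.5, -60.3, -60.2, -60.5]), np.float64(-60.48))
[ 8.09176822 -0.99523444 -1.94931949]
```

```bash
R='{"jaw":-1,"tx":0,"ty":0,"tz":0,"ax":0,"ay":0,"az":0}'; python3 -m pendant '[{"jaw":-1,"tx":-0.03,"ty":0,"tz":0,"ax":0,"ay":0,"az":0},{"jaw":-1,"tx":-0.03,"ty":0,"tz":0,"ax":0,"ay":0,"az":0},{"jaw":-1,"tx":-0.03,"ty":0,"tz":0,"ax":0,"ay":0,"az":0},{"jaw":-1,"tx":-0.03,"ty":0,"tz":0,"ax":0,"ay":0,"az":0}]'
python3 - <<'E'
from rig import manip
from m import *
for i in range(3): print(edge(manip.get_image("wrist"))[1])
# rider & pointer via top and scene images
for n,a,b in(("top",(352,240),(372,260)),("scene",(182,240),(212,262))):
    im=np.load(n+".npz") ;new=manip.get_image(n);o=im["pixels"].max(2).astype(np.float32);w=new["pixels"].max(2).astype(np.float32)
    sl=(slice(a[1],b[1]),slice(a[0],b[0]))
    print(n,"rider shift px",cv2.phaseCorrelate(o[sl].copy(),w[sl].copy()),"diff",abs(o[sl]-w[sl]).mean())
    for nm,u0,u1,v0,v1,z in((("bottle",405,455,230,280,0),("vial",412,442,180,212,0)) if n=="top" else (("bottle",100,165,225,300,0),("vial",140,178,300,345,0),("beaker",325,375,185,245,0))):
        print(nm,abs(o[v0:v1,u0:u1]-w[v0:v1,u0:u1]).mean(),cv2.phaseCorrelate(o[v0:v1,u0:u1].copy(),w[v0:v1,u0:u1].copy()))
np.savez("scene6.npz",**new)
g=new["pixels"].max(2)
print(g[240:262,186:222])
# expected pixels of line and pointer at y=-55 / line ends
P=new["pose"]
for nm,x,y,z in(("line",-36.5,-55,31),("ptr",-36.5,-52,35),("line+y end",-36.5,-50,31)):
    w=np.append(R@(np.array([x,y])/1e3)+t,z/1e3);q=P[:3,:3].T@(w-P[:3,3]);print(nm,new["fx"]*q[0]/q[2]+new["cx"],new["fy"]*q[1]/q[2]+new["cy"])
E
```

```text
clock: 13.7
position: [0.5783, -0.0381, 0.0268]
ee_rot: [0.003, 0.767, 0.642, 0.003]
contact_force: [6.8, -0.6, -2.3]
width: 0.0109
gripper_force: 58.8
-60.49
-60.45
-60.46
top rider shift px ((0.16931281595044645, 0.43161581560638496), 0.7558641660213471) diff 20.8025
bottle 10.1936 ((0.06543602016341765, -0.023623296341430233), 0.7020893005371094)
vial 10.6875 ((-0.08227055418393192, 0.09687271971846911), 0.6217624751230081)
scene rider shift px ((-0.1553345575559426, -0.16482205434363628), 0.7392812927563985) diff 9.390909
bottle 4.782564 ((0.05812861891513421, 0.4763647308514365), 1.1297604857550727)
vial 4.885965 ((-0.018088770863148085, 0.47075813435510483), 1.0595841852823893)
beaker 4.5816665 ((-0.013662093388319363, -0.032266318178702846), 1.1644243553479512)
[[119 110 100  97 105 112 115 114 112 110 110 112 115 116 117 118 114 109
  108 106 105 102 100  95  94  98 103 104 104 105 105 103 104 103 104 103]
 [118 116 104  95 100 110 115 115 107 105 102 110 113 114 115 115 111 106
  103 104 106 103 103  99  92  93  98 103 105 106 105 104 103 103 103 103]
 [118 117 111  99  95 1
[... 2389 characters left out ...]
3 109 110 106 100  99  96 103 112 118 116 112
  106 103 109 113 113 113 115 121 122 120 120 117 109  93  72  63  53  47]
 [126 127 128 127 124 114 107 109 115 116 116 111 102 101 111 118 115 108
  101 104 111 115 115 111 115 120 121 121 120 119 113 100  81  66  54  43]
 [126 128 128 127 124 118 112 107 112 117 121 119 108 103 105 116 115 110
  107 110 115 114 114 114 116 118 122 120 122 121 117 110  91  73  58  45]
 [127 124 126 127 125 122 117 110 109 114 120 121 114 103 102 111 118 116
  114 114 113 110 109 113 115 118 121 121 121 122 118 114 104  85  67  48]]
line 200.04477994063666 247.89537415543305
ptr 201.22146694632943 245.91120187409263
line+y end 202.51059918201835 246.905970391366
```

```bash
for i in 1 2 3; do python3 -m pendant '[{"jaw":-1,"tx":0,"ty":0,"tz":0,"ax":0,"ay":0,"az":0},{"jaw":-1,"tx":0,"ty":0,"tz":0,"ax":0,"ay":0,"az":0},{"jaw":-1,"tx":0,"ty":0,"tz":0,"ax":0,"ay":0,"az":0},{"jaw":-1,"tx":0,"ty":0,"tz":0,"ax":0,"ay":0,"az":0},{"jaw":-1,"tx":0,"ty":0,"tz":0,"ax":0,"ay":0,"az":0},{"jaw":-1,"tx":0,"ty":0,"tz":0,"ax":0,"ay":0,"az":0},{"jaw":-1,"tx":0,"ty":0,"tz":0,"ax":0,"ay":0,"az":0},{"jaw":-1,"tx":0,"ty":0,"tz":0,"ax":0,"ay":0,"az":0},{"jaw":-1,"tx":0,"ty":0,"tz":0,"ax":0,"ay":0,"az":0},{"jaw":-1,"tx":0,"ty":0,"tz":0,"ax":0,"ay":0,"az":0}]' | grep -E "clock|position"; done
python3 - <<'E'
from rig import manip
from m import *
e=edge(manip.get_image("wrist"))[1];print(e)
if abs(e+60.7)<.6: print(manip.sign_off())
E
```

```text
clock: 15.2
position: [0.5782, -0.0381, 0.0268]
clock: 16.45
position: [0.5783, -0.0381, 0.0268]
clock: 17.7
position: [0.5782, -0.0381, 0.0268]
-60.55
the job is handed in; nothing more can be done
None
```

The lock knob is turned to its counterclockwise stop. The jaw was pulled out 35.9 mm, within about 0.3 mm of the rider's white line, held there for 3.75 s, and the job was handed in with the handle still gripped. The camera comparison showed no meaningful shift of the rider, bottle, beaker or vial.

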